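# Set up the jolting table for casting mortar cubes

## Task

Get the jolting table ready for casting: set the empty steel cube mould on the table's front deck, slide it back between the guides until its base plate has pushed the red spring catch aside and the catch clicks into the notch with the mould fully home, then swing the filling hopper down until it sits flat on top of the mould. Do not knock over the wash bottle or the amber dropper bottle, and let go of everything at the end.

Things in the scene. Friction and masses are not known exactly. Their poses are not given: they have to be found in the camera images.
- mould_center (a point): Loose three-gang cube mould, 0.3-0.65 kg, upright on the bench: bright steel body 116 long x 48 wide with three open 28 mm square cavities, on a dark base plate 130 x 76 x 8; 46 high in all. Point: its centre, 23 above the underside. x along its length, z up; same either way round. Grasp it across the flat long sides (48 wide, from 8 to 46 above the underside).
- jolting_table: Fixed jolting table, blue base, flat dark steel deck 40 above the bench. Origin on the bench under the place of the home mould's centre; x = the way the mould slides in (from the open front end), y left, z up. Deck from x = -164 to 104, y = -65 to 65. The end stop is met when the mould's centre is at x = +1; a caught mould lies at x = -2 to +1.
- home (a point): Point on the deck's upper face under the mould's centre when it is home (same axes as the table).
- set_down (a point): Point on the deck's open front part, 100 before home (table x = -100): a mould set down flat with its centre over this point, length along the table's x, touches neither rails nor catch (5 mm to spare sideways, 8 mm further in).
- guides (a point): Point on the deck midway between the rear guide rails, table x = 46. Rails 80 apart (base plate is 76, corners chamfered 6), 14 high: right one x = -30 to 66 with a flared lead-in before it, left one x = 26 to 66. Lips on top overhang the base plate's edges by 2 to 5, their underside 10.5 above the deck: slide the plate in under them and keep fingers 15 or more above the deck.
- catch (a joint): Angle of the red spring catch at the deck's left side, a level arm 80 long and 11 high, pivoted at its front end. 0 at rest; grows as the base plate's edge pushes its barb outwards (0.06 to 0.1, spring 2 to 4 N; sliding the mould past takes under 10 N). At home it springs back to 0 into the notch (40 long, 7 deep) in the middle of the plate's edge.
- catch_nose (a point): Tip of the red catch's barb, 6 above the deck, at rest at table x = 14, y = 38. Its inner face ramps from y = 42 at x = -10 to y = 33 at x = 10 and ends in a square shoulder at x = 18.
- hopper (a joint): Angle of the aluminium filling hopper (124 x 54 x 33) on its hinge behind the mould. 0 = lying flat on the home mould (it rests at 0 to -0.01), pi/2 = upright; it starts raised. Stiff hinge: it stays where it is left, up to 3 N at the handle move it. A lip under its front end drops 5 in front of the mould's body and fouls a mould that is not home.
- hopper_handle (a point): Middle of the hopper's black grip bar, round, 10 thick, lying along the table's y, 55 free between its side wires, 37 clear of the hopper. Topmost when the hopper is raised. It can be pinched from above, one finger before and one behind, and swung towards -x and down; it turns in the fingers. It ends 64 above the deck at table x = -107.
- hopper_hinge (a point): Middle of the hopper's hinge axis (along the table's y), at table x = 82, 50 above the deck. The grip bar's centre moves on a circle of radius 189.5 about it; at joint value 0 the bar lies 189 towards -x and 14 above the hinge axis.
- wash_bottle: White plastic wash bottle with red spout, 66 x 100 x 188; origin under its centre. Leave it standing.
- dropper_bottle: Amber glass dropper bottle, 32 across, 96 tall; origin under its centre. Leave it standing.
Things that resemble listed ones, but are neither listed nor needed, are in the scene too. What is shaped like the part that bears mould_center but purple is not meant.

How it is judged:
By the outcome, as a careful person would: the job done as asked, in the order asked, and still so for the second after the job is handed in, with the robot touching nothing.
It also fails if it takes over 66 s, if anything falls off the work surface, if the arm or the gripper's body presses on something with over 40 N, if the wrist force passes 120 N, or if a joint passes its speed limit or range.

## Robot

A 6-joint arm with a two-finger parallel gripper is mounted at the origin on a cart in front of the work surface, level with it; the furniture and walls round the work are solid. World frame = base frame: x ahead of the robot, y to its left, z up, the work surface at z = 0. Lengths are in m, angles in rad, forces in N, time in s.
With the tool pointing down it reaches from about 0.225 to 0.875 m from the base axis. Payload 3.4 kg.
Tool frame: the origin (TCP) lies on the mounting face of the last link; the fingertips stand 173 mm ahead of it and the grasp point (between the pads) lies 155 mm ahead of it; z points along the fingers, y is the line along which they close (so a half turn about z gives the same grasp; the last joint's range is limited). The gripper opens to 85 mm and grips with 20 to 120 N. Pads are 22 mm wide; open, the fingers measure 114 mm over their backs; the gripper's body (76 mm by 85 mm) begins 54 mm behind the grasp point. The pads swing forward as they close: fully open they stand 13 mm farther back than shut.
Start: joints at [-1.399, 0.276, 1.505, -0, 1.361, -0.121], TCP at [0.166, -0.551, 0.405] pointing down, gripper open.
Joint ranges: [-2.89, 2.89], [-0.75, 2.08], [0.22, 2.7], [-1.18, 4.32], [0.11, 2.71], [-2.7, 2.7]. Speed limits (rad/s): [2.57, 2.57, 3.14, 3.14, 3.14, 3.14].

## Interface

Orientations are given as a unit quaternion [x, y, z, w].
In Python, from workcell import sensors, read_camera, workorder gives the robot as it stands.
- The arm moves only by the tool apply_moves, never from a script. Its argument "steps" is a list of rows, each an object with "gripper": the closure, from -1 (fully open) to 1 (shut), so that 0 is half open; "translation": the shift along the world's x, y, z in cm, a list of three; "dr": the turn, a rotation vector about the world's x, y, z in degrees, a list of three. In form: [{"gripper": gripper, "translation": [x, y, z], "dr": [wx, wy, wz]}, ...]. A call has 1 to 10 rows; each row shifts and turns the commanded pose from where the row before left it; what a row does not reach is not made up. A row lasts 1/8 s, in which the tool goes at most 62.5 mm and 10.7 degrees, less where a joint would pass 70% of its speed; a pose out of reach is approached as far as the arm can. A call with a gripper value outside its range is refused whole. The fingers move at their own pace and stop on an object; the grip force is fixed at half the most. Time passes only in rows, so rows that do not move let the fingers close. It gives the time, the measured TCP pose, the force, the opening and the grip force at its end, in the units of the state.
- sensors.sense(): the state, without advancing time (a new reading comes with each control period).
- read_camera(name): name is "scene" or "top" or "wrist"; returns a dict with "img" (400x640x3 uint8, red, green, blue), "mtx" (3x3 intrinsics, pixels), "R" (3x3) and "t" (3): a world point X has camera coordinates R X + t. Camera axes: x right, y down, z forward; pixel columns grow to the right and rows downward; lengths in m; the calibration is good to about 2 mm. The wrist camera is an equidistant fisheye: a pixel r from the principal point sees the ray r / f radians off the axis. A picture is of the moment at which its call begins. There is no depth.
- workorder.sign_off(): hands the job in; it is judged then, once.
The state is a dict: "clock": time; "joint_positions": joint angles; "joint_velocities": joint speeds; "effort": joint torques, N m; "ee_pos": TCP position; "tool_rot": TCP orientation; "force": force on the tool from outside, world axes, zero at the start; "ft_torque": the same for the moment, N m; "finger_gap": finger opening in m; "grip_force": force on a finger pad.
Only numpy, scipy, OpenCV 4.12 (cv2) and the standard library are available. Lean on these libraries where they do the work, as an engineer would, in place of code of your own. Each camera call takes 0.05 s, during which the arm holds its last target. There are 200 camera calls.

## Working session

There is one attempt and no reset: what is moved stays moved. The work goes in short steps, Python scripts to look and compute and a tool call to move; the robot and the scene stay as the last step left them, time stands still between calls to the robot, and variables do not carry over. Pictures are saved under pics/ and viewed, at most 10 in all, crops included, and the job is handed in when it is done.

Besides the shell and the picture viewer there is one more tool, called after "Call:" by a JSON object that holds its "name" and its "arguments", one argument or row to a line. apply_moves: Moves the arm, as the interface text tells. Its arguments: {"type":"object","properties":{"steps":{"type":"array"}},"required":["steps"]}

```bash
mkdir -p pics
cat > h.py <<'E'
import numpy as np, cv2
from workcell import sensors, read_camera, workorder
def cap(n,f):
    c=read_camera(n); cv2.imwrite('pics/%s.png'%f,c['img'][:,:,::-1]); np.savez('pics/%s.npz'%f,**c); return c
def ray(c,u,v,z):
    K=c['mtx'];R=np.array(c['R']);t=np.array(c['t'])
    d=R.T@np.linalg.solve(K,[u,v,1.]);o=-R.T@t
    return o+d*(z-o[2])/d[2]
def proj(c,X):
    p=np.array(c['R'])@np.array(X,float)+np.array(c['t']); q=c['mtx']@p; return q[:2]/q[2]
def crop(f,x0,y0,w,h,s,o):
    im=cv2.imread('pics/%s.png'%f)[y0:y0+h,x0:x0+w]; cv2.imwrite('pics/%s.png'%o,cv2.resize(im,None,fx=s,fy=s,interpolation=cv2.INTER_CUBIC))
E
python3 - <<'E'
from h import *
a=cap('top','top0');b=cap('scene','scene0')
for c in(a,b): print(c['mtx'],-np.array(c['R']).T@c['t'],np.array(c['R'])[2])
E
```

```text
[[410.80335526   0.         319.87166777]
 [  0.         410.80335526 189.34269444]
 [  0.           0.           1.        ]] [0.37676671 0.06102007 1.30766202] [ 0.1856934  -0.00947444 -0.98256206]
[[513.58410196   0.         316.94933732]
 [  0.         513.58410196 213.81534411]
 [  0.           0.           1.        ]] [-0.44044676 -1.03184671  0.98212297] [ 0.60186624  0.61462349 -0.50989703]
```

View pics/top0.png

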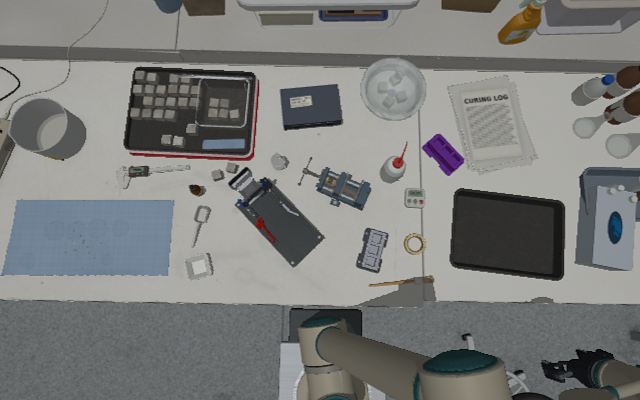

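View pics/scene0.png

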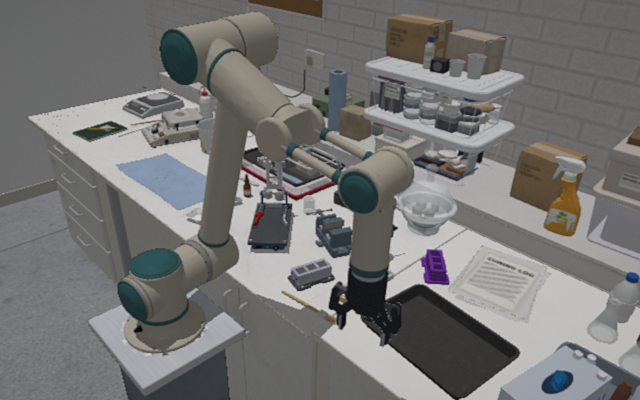

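The top view shows the table's deck around (280,222) with the red catch at (265,230) and the raised hopper at (245,182). The amber bottle is at (197,190) and the wash bottle at (395,168). Mould candidates are the grey steel three-gang at (373,250), the purple three-gang at (442,154), which is excluded, and a vise at (343,187). The grey one fits. I'll confirm it in a crop.

```bash
python3 -c "
from h import *
crop('top0',185,150,222,132,3.6,'c1')"
```

```text
(no output)
```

View pics/c1.png

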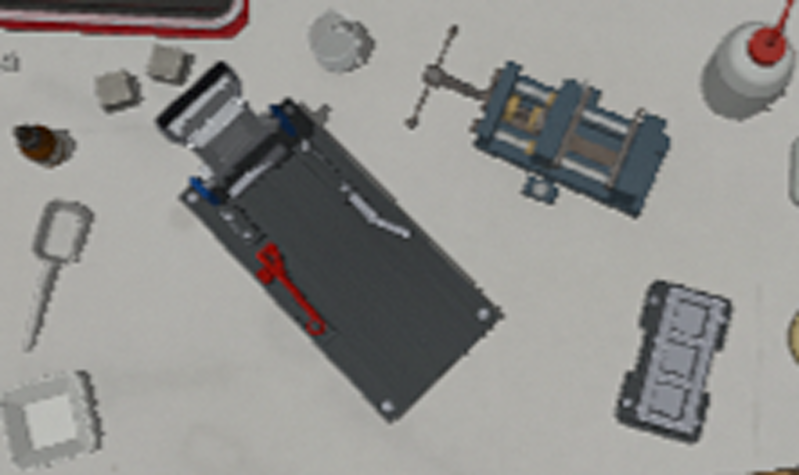

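The crop confirms it: the grey three-gang mould's centre is near crop (677,362). Deck corners are at about (505,312), (390,420), (183,195) and (290,97).

Run:
```python
from h import *
c=dict(np.load('pics/top0.npz'))
f=lambda p,z:ray(c,185+(p[0]+.5)/3.6-.5,150+(p[1]+.5)/3.6-.5,z)
D=[f(p,.04)for p in[(505,312),(390,420),(183,195),(290,97)]]
L=np.array([[-.164,-.065],[-.164,.065],[.104,.065],[.104,-.065]])
P=np.array(D)[:,:2]
print(P, [np.linalg.norm(P[i]-P[(i+1)%4]) for i in range(4)])
a=L-L.mean(0);b=P-P.mean(0)
th=np.arctan2((a[:,0]*b[:,1]-a[:,1]*b[:,0]).sum(),(a*b).sum())
R=np.array([[np.cos(th),-np.sin(th)],[np.sin(th),np.cos(th)]])
o=P.mean(0)-R@L.mean(0);print('table',o,th,np.degrees(th))
for n,q in dict(setd=(-.1,0),nose=(.014,.038),hinge=(.082,0)).items(): print(n,o+R@q)
print('red nose meas',f((265,262),.046)[:2])
for z,pp in((.006,[(648,282),(733,295),(700,442),(618,425)]),(.046,[(669,284),(731,297),(697,440),(637,425)])):
    Q=np.array([f(p,z)for p in pp])[:,:2]; m=Q.mean(0);d=(Q[0]+Q[1]-Q[2]-Q[3])/2
    print('mould',m,np.linalg.norm(d),np.linalg.norm(Q[0]+Q[3]-Q[1]-Q[2])/2,np.degrees(np.arctan2(d[1],d[0])))
for p in ((30,145),):print('amber',f(p,.09))
s=sensors.sense();print(s['ee_pos'],s['tool_rot'],s['finger_gap'])
from scipy.spatial.transform import Rotation as Ro
print(Ro.from_quat(s['tool_rot']).as_matrix())
```

```text
[[0.4697507  0.03050921]
 [0.37726613 0.12582378]
 [0.56493765 0.31048718]
 [0.65359061 0.22196688]] [np.float64(0.13280911290838407), np.float64(0.26328913594149933), np.float64(0.1252804540466054), np.float64(0.265430128664873)]
table [0.53752361 0.19348557] 0.7889683138626193 45.20455455388097
setd [0.46706583 0.12252289]
nose [0.52042188 0.2301943 ]
hinge [0.59529899 0.25167496]
red nose meas [0.50774912 0.23622551]
mould [ 0.4331627  -0.11932113] 0.12901370072334756 0.073871713849581 -12.599188411458696
mould [ 0.43113261 -0.12120087] 0.12293460352217947 0.05274547537706044 -13.48365085562837
amber [0.59698269 0.43032725 0.09      ]
[ 0.16593383 -0.55034721  0.40390454] [ 9.89301854e-01  1.45880555e-01 -2.79149901e-05 -8.39822200e-04] 0.08512021402450484
[[ 9.57437726e-01  2.88639761e-01 -3.00260161e-04]
 [ 2.88639854e-01 -9.57436317e-01  1.65353081e-03]
 [ 1.89794755e-04 -1.66981983e-03 -9.99998588e-01]]
```

The mould is at about (0.432, -0.120) with yaw -13°. The table is at about (0.5375, 0.1935) with yaw 45.2°. Next I move above the mould for a closer look.

Call:
{"name": "apply_moves", "arguments": {
  "steps": [
    {"gripper":-1,"translation":[2.95,4.78,-0.8],"dr":[0,0,-3.3]},
    {"gripper":-1,"translation":[2.95,4.78,-0.8],"dr":[0,0,-3.3]},
    {"gripper":-1,"translation":[2.95,4.78,-0.8],"dr":[0,0,-3.3]},
    {"gripper":-1,"translation":[2.95,4.78,-0.8],"dr":[0,0,-3.3]},
    {"gripper":-1,"translation":[2.95,4.78,-0.8],"dr":[0,0,-3.3]},
    {"gripper":-1,"translation":[2.95,4.78,-0.8],"dr":[0,0,-3.3]},
    {"gripper":-1,"translation":[2.95,4.78,-0.8],"dr":[0,0,-3.3]},
    {"gripper":-1,"translation":[2.95,4.78,-0.8],"dr":[0,0,-3.3]},
    {"gripper":-1,"translation":[2.95,4.78,-0.8],"dr":[0,0,-3.3]},
    {"gripper":-1,"translation":[0,0,0],"dr":[0,0,0]}
  ]
}}

```text
clock: 1.35
ee_pos: [0.4324, -0.1172, 0.3319]
tool_rot: [0.994, -0.109, -0.001, -0.001]
force: [0.7, 0.1, 0.9]
finger_gap: 0.0852
grip_force: 0.0
```

```bash
cat >> h.py <<'E'
from scipy.spatial.transform import Rotation as Ro
def st():
    s=sensors.sense();M=Ro.from_quat(s['tool_rot']).as_matrix()
    print('t',s['clock'],'p',np.round(s['ee_pos'],4),'azx',np.degrees(np.arctan2(M[1,0],M[0,0])).round(2),'z',M[:,2].round(4),'F',np.round(s['force'],1),'gap',s['finger_gap'],'q',np.round(s['joint_positions'],2))
def fray(c,u,v,z):
    K=c['mtx'];d=np.array([(u-K[0,2])/K[0,0],(v-K[1,2])/K[1,1]]);th=np.hypot(*d)
    r=np.array([*(d/th*np.sin(th)),np.cos(th)]);R=np.array(c['R']);o=-R.T@c['t'];r=R.T@r
    return o+r*(z-o[2])/r[2]
def fproj(c,X):
    p=np.array(c['R'])@np.array(X,float)+np.array(c['t']);th=np.arctan2(np.hypot(p[0],p[1]),p[2]);K=c['mtx']
    return np.array([K[0,2],K[1,2]])+K[0,0]*th*p[:2]/np.hypot(p[0],p[1])
E
python3 - <<'E'
from h import *
st();c=cap('wrist','w1');print(c['mtx'])
E
```

```text
t 1.35 p [ 0.4324 -0.1172  0.3319] azx -12.57 z [-0.0013  0.0017 -1.    ] F [0.7 0.1 0.9] gap 0.08521746933540156 q [-0.42  0.14  1.88  0.    1.12  1.37]
[[309.70691629   0.         318.55727566]
 [  0.         309.70691629 200.2763808 ]
 [  0.           0.           1.        ]]
```

View pics/w1.png

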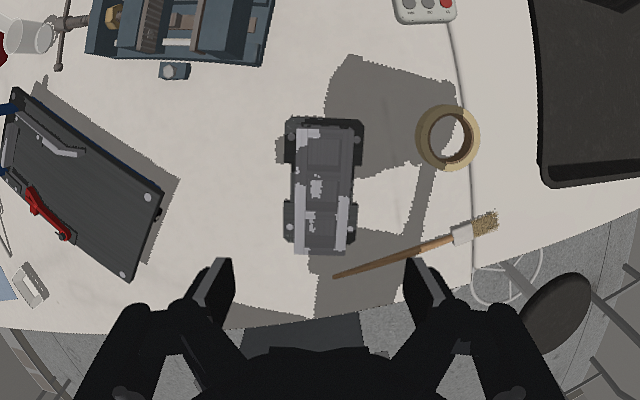

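In the wrist view the mould's body top runs about (297,128) to (347,253), with plate corners at (286,117), (364,121), (284,244) and (356,248). The deck's front corners are at (164,193) and (127,283).

Run:
```python
from h import *
c=dict(np.load('pics/w1.npz'))
for z,pp in((.006,[(286,117),(364,121),(356,248),(284,244)]),(.046,[(297,128),(354,129),(347,254),(294,252)])):
    Q=np.array([fray(c,*p,z)for p in pp])[:,:2]; m=Q.mean(0);d=(Q[0]+Q[1]-Q[2]-Q[3])/2
    print('mould',m,np.linalg.norm(d),np.linalg.norm(Q[0]+Q[3]-Q[1]-Q[2])/2,np.degrees(np.arctan2(d[1],d[0])))
A=fray(c,164,193,.04);B=fray(c,127,283,.04);print(A,B,np.linalg.norm(A-B))
# predicted mould outline drawn
im=cv2.resize(c['img'][90:270,260:400,::-1],None,fx=4,fy=4,interpolation=cv2.INTER_CUBIC)
cv2.imwrite('pics/c2.png',im[:590])
```

```text
mould [ 0.42872473 -0.11987228] 0.13256851553328322 0.07538667939330164 -14.429842810079109
mould [ 0.43248906 -0.12059044] 0.11374606019911894 0.047983314754125844 -14.42497017599437
[0.46552023 0.02783021 0.04      ] [0.37477268 0.12657398 0.04      ] 0.13410984744872145
```

View pics/c2.png

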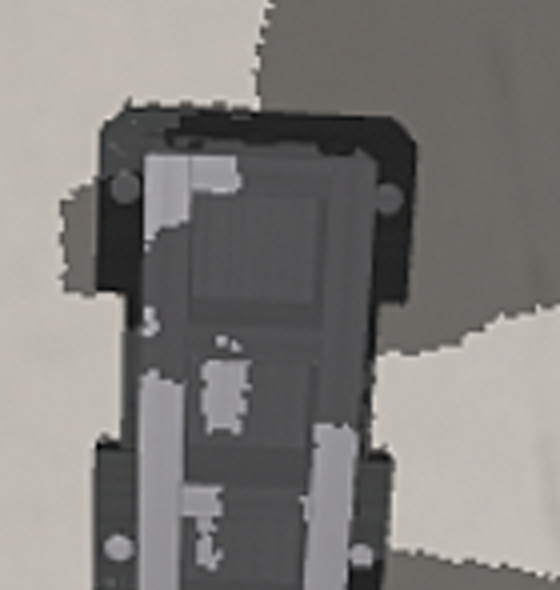

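Call:
{"name": "apply_moves", "arguments": {
  "steps": [
    {"gripper":-1,"translation":[0,-0.3,-4.6],"dr":[0,0,-1.7]},
    {"gripper":-1,"translation":[0,0,-4.6],"dr":[0,0,0]},
    {"gripper":-1,"translation":[0,0,-4.5],"dr":[0,0,0]},
    {"gripper":-1,"translation":[0,0,0],"dr":[0,0,0]},
    {"gripper":1,"translation":[0,0,0],"dr":[0,0,0]},
    {"gripper":1,"translation":[0,0,0],"dr":[0,0,0]},
    {"gripper":1,"translation":[0,0,0],"dr":[0,0,0]},
    {"gripper":1,"translation":[0,0,0],"dr":[0,0,0]},
    {"gripper":1,"translation":[0,0,0],"dr":[0,0,0]},
    {"gripper":1,"translation":[0,0,0],"dr":[0,0,0]}
  ]
}}

```text
clock: 2.65
ee_pos: [0.4323, -0.1235, 0.1979]
tool_rot: [0.992, -0.128, 0.002, 0.0]
force: [0.4, 0.4, 6.1]
finger_gap: 0.0469
grip_force: 62.7
```

```bash
python3 -c "
from h import *
st()"
```

```text
t 2.65 p [ 0.4323 -0.1235  0.1979] azx -14.66 z [ 0.0043 -0.0014 -1.    ] F [0.4 0.4 6.1] gap 0.046874385803265715 q [-0.43  0.32  2.06  0.    0.76  1.39]
```

Call:
{"name": "apply_moves", "arguments": {
  "steps": [
    {"gripper":1,"translation":[0,0,5],"dr":[0,0,0]},
    {"gripper":1,"translation":[0,0,5],"dr":[0,0,0]},
    {"gripper":1,"translation":[0.5,4,1.0],"dr":[0,0,10]},
    {"gripper":1,"translation":[0.5,4,0],"dr":[0,0,10]},
    {"gripper":1,"translation":[0.5,4,0],"dr":[0,0,10]},
    {"gripper":1,"translation":[0.5,4,0],"dr":[0,0,10]},
    {"gripper":1,"translation":[0.5,4,0],"dr":[0,0,10]},
    {"gripper":1,"translation":[0.9,4.5,0],"dr":[0,0,9.9]},
    {"gripper":1,"translation":[0,0,0],"dr":[0,0,0]},
    {"gripper":1,"translation":[0,0,0],"dr":[0,0,0]}
  ]
}}

```text
clock: 3.9
ee_pos: [0.4647, 0.1216, 0.3058]
tool_rot: [0.923, 0.385, -0.001, 0.0]
force: [0.6, -1.3, -6.3]
finger_gap: 0.0467
grip_force: 67.6
```

Run:
```python
from h import *
st();c=cap('wrist','w2');cap('top','top2')
im=cv2.resize(c['img'][60:350,130:510,::-1],None,fx=2.05,fy=2.05,interpolation=cv2.INTER_CUBIC);cv2.imwrite('pics/c3.png',im)
```

```text
t 3.9 p [0.4647 0.1216 0.3058] azx 45.31 z [-8.0e-04 -1.1e-03 -1.0e+00] F [ 0.6 -1.3 -6.3] gap 0.04667908508576152 q [ 0.11  0.22  1.85 -0.    1.07  0.89]
```

View pics/w2.png

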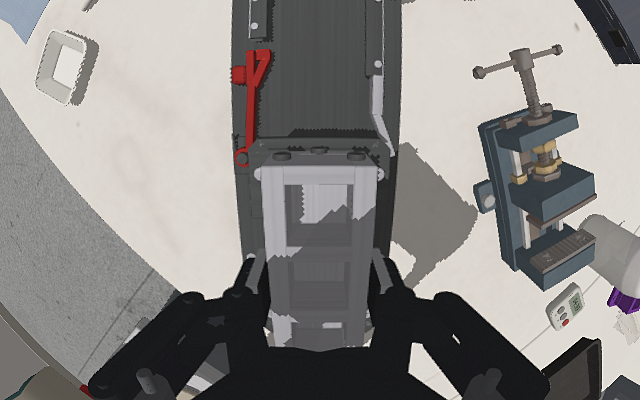

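View pics/c3.png

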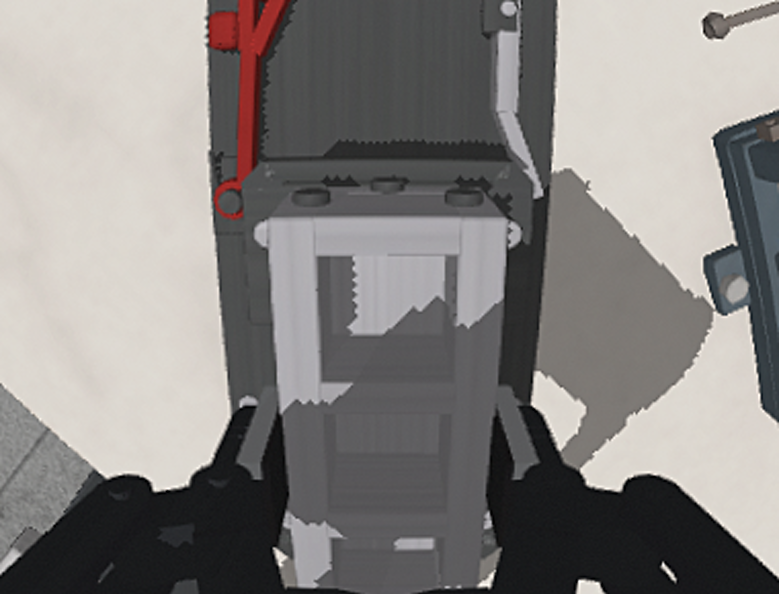

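The crop shows the deck edges at left (208,30) to (222,330) and right (556,20) to (541,330). Body edges are at left (278,300) to (290,500) and right (505,300) to (492,500), with the body's front end at v≈216. The catch pivot is at (230,200).

Run:
```python
from h import *
c=dict(np.load('pics/w2.npz'))
f=lambda u,v,z:fray(c,130+(u+.5)/2.05-.5,60+(v+.5)/2.05-.5,z)[:2]
ang=lambda a,b:np.degrees(np.arctan2(*(a-b)[::-1]))
l=[f(208,30,.04),f(222,330,.04)];r=[f(556,20,.04),f(541,330,.04)]
print('deck yaw',ang(*l),ang(*r))
m=[f(278,300,.154),f(290,500,.154)];n=[f(505,300,.154),f(492,500,.154)]
print('mould yaw',ang(*m),ang(*n))
th=np.radians(45.2);X=np.array([np.cos(th),np.sin(th)]);Y=np.array([-X[1],X[0]])
T=sensors.sense()['ee_pos'][:2]
q=lambda p:(np.round(np.array([(p-T)@X,(p-T)@Y])*1e3,1))
print('deck L',*[q(p)for p in l],'R',*[q(p)for p in r])
print('mould L',*[q(p)for p in m],'R',*[q(p)for p in n],'front',q(f(387,216,.154)))
o=np.array([.5375,.1935]);print('o rel TCP',q(o))
print('catch pivot',q(f(230,200,.05)),'flbolt',q(f(247,402,.04)),'plate front',q(f(300,160,.116)))
# top image corners again for front corner
```

```text
deck yaw 44.802381193420516 45.619059569751826
mould yaw 44.4092953684816 46.46176643791132
deck L [103.4  67.3] [-15.   68.1] R [107.4 -60.8] [-14.5 -61.7]
mould L [39.  23.1] [-11.3  23.8] R [ 39.2 -22.9] [-11.2 -24. ] front [56.3  1.1]
o rel TCP [102.7  -0.3]
catch pivot [40.3 58.3] flbolt [-48.1  60.4] plate front [62.6 22.9]
```

Call:
{"name": "apply_moves", "arguments": {
  "steps": [
    {"gripper":1,"translation":[-0.18,0.18,-3],"dr":[0,0,0]},
    {"gripper":1,"translation":[0,0,-2.5],"dr":[0,0,0]},
    {"gripper":1,"translation":[0,0,0],"dr":[0,0,0]},
    {"gripper":1,"translation":[0,0,0],"dr":[0,0,0]}
  ]
}}

```text
clock: 4.5
ee_pos: [0.4642, 0.1229, 0.2516]
tool_rot: [0.923, 0.384, 0.001, 0.0]
force: [1.4, 0.2, -5.8]
finger_gap: 0.0467
grip_force: 67.3
```

Run:
```python
from h import *
st();c=cap('wrist','w3')
im=cv2.resize(c['img'][60:350,130:510,::-1],None,fx=2.05,fy=2.05,interpolation=cv2.INTER_CUBIC);cv2.imwrite('pics/c4.png',im)
```

```text
t 4.5 p [0.4642 0.1229 0.2516] azx 45.21 z [ 0.0016 -0.     -1.    ] F [ 1.4  0.2 -5.8] gap 0.046661708611332016 q [ 0.11  0.28  1.93 -0.    0.93  0.9 ]
```

View pics/c4.png

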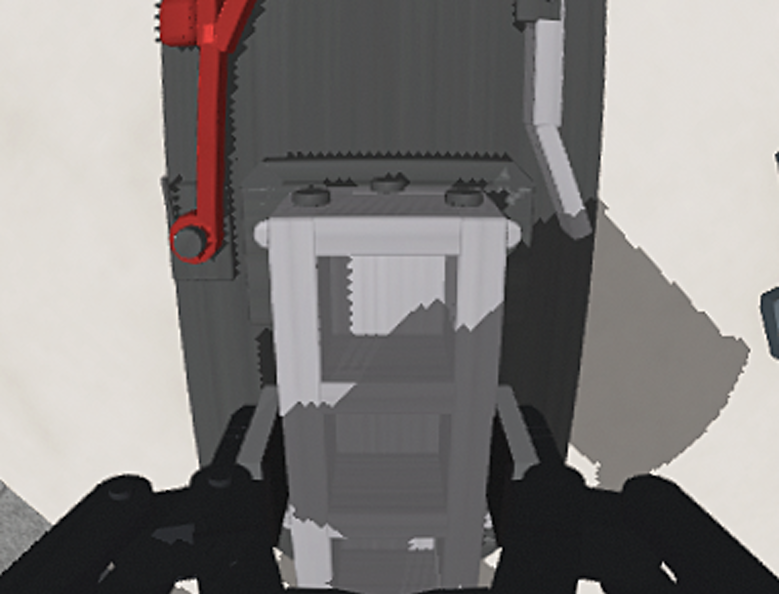

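Run:
```python
from h import *
c=dict(np.load('pics/w3.npz'))
f=lambda u,v,z:fray(c,130+(u+.5)/2.05-.5,60+(v+.5)/2.05-.5,z)[:2]
th=np.radians(45.2);X=np.array([np.cos(th),np.sin(th)]);Y=np.array([-X[1],X[0]])
T=sensors.sense()['ee_pos'][:2]
q=lambda p:(np.round(np.array([(p-T)@X,(p-T)@Y])*1e3,1))
for u,v in [(165,130),(183,300),(603,130),(588,300),(190,243),(200,445),(575,445)]: print(u,v,q(f(u,v,.04)))
print('plate',q(f(245,220,.062)),q(f(532,220,.062)),'front',q(f(387,160,.062)),q(f(387,216,.1)),'right rail front outer',q(f(560,20,.054)),'flare tip',q(f(577,235,.054)))
```

```text
165 130 [70.1 65.1]
183 300 [17.4 63.6]
603 130 [ 70.2 -62.8]
588 300 [ 17.6 -62.4]
190 243 [35.7 59.6]
200 445 [-35.5  64.4]
575 445 [-35.4 -64.7]
plate [47.3 36.8] [ 47.4 -37.2] front [62.4  0.2] [56.1  0.3] right rail front outer [ 99.9 -44.8] flare tip [ 41.7 -52.4]
```

The mould lies centred within about 0.5 mm sideways. Now I lower it.

Call:
{"name": "apply_moves", "arguments": {
  "steps": [
    {"gripper":1,"translation":[0,0,-0.7],"dr":[0,0,0]},
    {"gripper":1,"translation":[0,0,-0.4],"dr":[0,0,0]},
    {"gripper":1,"translation":[0,0,-0.2],"dr":[0,0,0]},
    {"gripper":1,"translation":[0,0,0],"dr":[0,0,0]}
  ]
}}

```text
clock: 5.05
ee_pos: [0.4637, 0.1235, 0.238]
tool_rot: [0.923, 0.385, 0.0, 0.0]
force: [-0.6, -0.0, -3.4]
finger_gap: 0.0467
grip_force: 67.9
```

Call:
{"name": "apply_moves", "arguments": {
  "steps": [
    {"gripper":1,"translation":[0,0,-0.15],"dr":[0,0,0]},
    {"gripper":1,"translation":[0.35,0.355,0],"dr":[0,0,0]},
    {"gripper":1,"translation":[0.53,0.53,0],"dr":[0,0,0]},
    {"gripper":1,"translation":[0.53,0.53,0],"dr":[0,0,0]},
    {"gripper":1,"translation":[0.53,0.53,0],"dr":[0,0,0]},
    {"gripper":1,"translation":[0.53,0.53,0],"dr":[0,0,0]},
    {"gripper":1,"translation":[0.53,0.53,0],"dr":[0,0,0]}
  ]
}}

```text
clock: 5.92
ee_pos: [0.4938, 0.1532, 0.2379]
tool_rot: [0.923, 0.385, 0.0, 0.001]
force: [-3.8, -4.5, 9.8]
finger_gap: 0.047
grip_force: 69.4
```

Call:
{"name": "apply_moves", "arguments": {
  "steps": [
    {"gripper":1,"translation":[0.53,0.53,0],"dr":[0,0,0]},
    {"gripper":1,"translation":[0.53,0.53,0],"dr":[0,0,0]},
    {"gripper":1,"translation":[0.53,0.53,0],"dr":[0,0,0]}
  ]
}}

```text
clock: 6.3
ee_pos: [0.5101, 0.1686, 0.238]
tool_rot: [0.923, 0.385, 0.0, 0.002]
force: [-2.1, -6.4, 7.9]
finger_gap: 0.047
grip_force: 69.2
```

Call:
{"name": "apply_moves", "arguments": {
  "steps": [
    {"gripper":1,"translation":[0.53,0.53,0],"dr":[0,0,0]},
    {"gripper":1,"translation":[0.53,0.53,0],"dr":[0,0,0]},
    {"gripper":1,"translation":[0.53,0.53,0],"dr":[0,0,0]},
    {"gripper":1,"translation":[0,0,0],"dr":[0,0,0]}
  ]
}}

```text
clock: 6.8
ee_pos: [0.5267, 0.1851, 0.238]
tool_rot: [0.923, 0.385, 0.002, 0.001]
force: [-0.9, -4.1, 7.0]
finger_gap: 0.0468
grip_force: 69.0
```

Call:
{"name": "apply_moves", "arguments": {
  "steps": [
    {"gripper":1,"translation":[0.25,0.25,0],"dr":[0,0,0]},
    {"gripper":1,"translation":[0.25,0.25,0],"dr":[0,0,0]},
    {"gripper":1,"translation":[0,0,0],"dr":[0,0,0]}
  ]
}}

```text
clock: 7.18
ee_pos: [0.5312, 0.1897, 0.238]
tool_rot: [0.923, 0.385, 0.001, 0.001]
force: [-1.7, -4.3, 6.5]
finger_gap: 0.0465
grip_force: 68.9
```

Call:
{"name": "apply_moves", "arguments": {
  "steps": [
    {"gripper":1,"translation":[0.2,0.2,0],"dr":[0,0,0]},
    {"gripper":1,"translation":[0.15,0.15,0],"dr":[0,0,0]},
    {"gripper":1,"translation":[0,0,0],"dr":[0,0,0]}
  ]
}}

```text
clock: 7.55
ee_pos: [0.5344, 0.1931, 0.238]
tool_rot: [0.923, 0.385, 0.001, 0.001]
force: [-2.7, -4.2, 7.4]
finger_gap: 0.047
grip_force: 69.0
```

Call:
{"name": "apply_moves", "arguments": {
  "steps": [
    {"gripper":1,"translation":[0.15,0.15,0],"dr":[0,0,0]},
    {"gripper":1,"translation":[0.1,0.1,0],"dr":[0,0,0]},
    {"gripper":1,"translation":[0,0,0],"dr":[0,0,0]}
  ]
}}

```text
clock: 7.92
ee_pos: [0.5369, 0.1958, 0.238]
tool_rot: [0.923, 0.385, 0.001, 0.001]
force: [-1.8, -3.4, 7.5]
finger_gap: 0.0467
grip_force: 69.0
```

Call:
{"name": "apply_moves", "arguments": {
  "steps": [
    {"gripper":1,"translation":[0.15,0.15,0],"dr":[0,0,0]},
    {"gripper":1,"translation":[0.1,0.1,0],"dr":[0,0,0]},
    {"gripper":1,"translation":[0,0,0],"dr":[0,0,0]}
  ]
}}

```text
clock: 8.3
ee_pos: [0.5384, 0.1974, 0.2379]
tool_rot: [0.923, 0.385, -0.001, 0.001]
force: [-4.8, -7.7, 10.3]
finger_gap: 0.0464
grip_force: 69.4
```

Call:
{"name": "apply_moves", "arguments": {
  "steps": [
    {"gripper":1,"translation":[0.15,0.15,0],"dr":[0,0,0]},
    {"gripper":1,"translation":[0,0,0],"dr":[0,0,0]}
  ]
}}

```text
clock: 8.55
ee_pos: [0.5389, 0.198, 0.2379]
tool_rot: [0.923, 0.385, -0.003, 0.002]
force: [-7.9, -11.6, 12.9]
finger_gap: 0.0465
grip_force: 69.8
```

Run:
```python
from h import *
st();c=cap('wrist','w4')
im=cv2.resize(c['img'][60:350,130:510,::-1],None,fx=2.05,fy=2.05,interpolation=cv2.INTER_CUBIC);cv2.imwrite('pics/c5.png',im)
```

```text
t 8.55 p [0.5389 0.198  0.2379] azx 45.33 z [-0.0043 -0.0062 -1.    ] F [ -7.9 -11.6  12.9] gap 0.046492487963566365 q [ 0.23  0.42  1.74 -0.01  0.99  1.02]
```

View pics/c5.png

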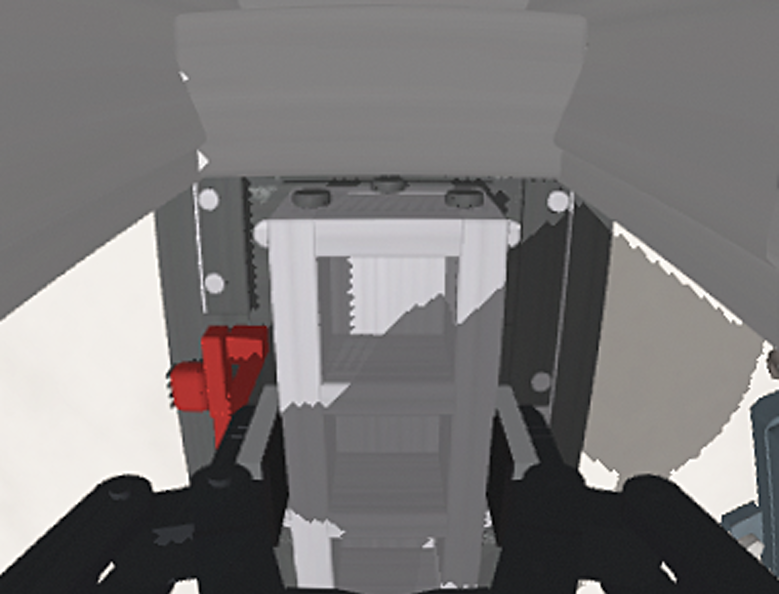

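The hopper's underside fills the top of the crop. The red barb lies against the body side, with its tip at about (268,330) and the arm's outer edge at (203,330).

Run:
```python
from h import *
c=dict(np.load('pics/w4.npz'))
f=lambda u,v,z:fray(c,130+(u+.5)/2.05-.5,60+(v+.5)/2.05-.5,z)[:2]
th=np.radians(45.2);X=np.array([np.cos(th),np.sin(th)]);Y=np.array([-X[1],X[0]])
T=sensors.sense()['ee_pos'][:2]
q=lambda p:(np.round(np.array([(p-T)@X,(p-T)@Y])*1e3,1))
for u,v in [(268,330),(268,350),(203,335),(226,330)]: print(u,v,q(f(u,v,.051)))
for u,v in [(160,250),(608,250),(180,400),(592,400)]: print(u,v,q(f(u,v,.04)))
print('rail ends: left front outer',q(f(205,313,.054)),q(f(248,313,.054)),'right front',q(f(548,405,.054)),'body front',q(f(387,216,.086)))
print('cam',q((-np.array(c['R']).T@c['t'])[:2]),(-np.array(c['R']).T@c['t'])[2])
```

```text
268 330 [16.5 31.9]
268 350 [10.6 32.3]
203 335 [14.7 50.2]
226 330 [16.3 43.5]
160 250 [35.8 64.3]
608 250 [ 36.2 -62. ]
180 400 [-12.1  63.9]
592 400 [-11.6 -63.2]
rail ends: left front outer [22.4 48.1] [22.5 36.3] right front [ -4.9 -44.9] body front [55.1  0.3]
cam [81.5  0.6] 0.2054428590564709
```

The barb tip is at y≈32, its rest position, with its shoulder about 19 mm ahead of the mould's centre. So it has caught in the notch. Next I relax the push, release, and back off along -X before rising.

Call:
{"name": "apply_moves", "arguments": {
  "steps": [
    {"gripper":1,"translation":[-0.15,-0.15,0.1],"dr":[0,0,0]},
    {"gripper":-1,"translation":[0,0,0],"dr":[0,0,0]},
    {"gripper":-1,"translation":[0,0,0],"dr":[0,0,0]},
    {"gripper":-1,"translation":[0,0,0],"dr":[0,0,0]},
    {"gripper":-1,"translation":[0,0,0],"dr":[0,0,0]},
    {"gripper":-1,"translation":[-2,-2,1],"dr":[0,0,0]},
    {"gripper":-1,"translation":[-3,-3,1.5],"dr":[0,0,0]},
    {"gripper":-1,"translation":[-3,-3,4],"dr":[0,0,0]},
    {"gripper":-1,"translation":[0,0,6],"dr":[0,0,0]},
    {"gripper":-1,"translation":[0,0,0],"dr":[0,0,0]}
  ]
}}

```text
clock: 9.85
ee_pos: [0.4603, 0.1187, 0.367]
tool_rot: [0.923, 0.385, 0.006, 0.002]
force: [0.7, 0.4, -0.9]
finger_gap: 0.0851
grip_force: 0.0
```

Run:
```python
from h import *
st();c=cap('wrist','w5');d=cap('scene','s5');e=cap('top','top5')
im=np.zeros((592,800,3),np.uint8)
im[:400,:640]=c['img'][:,:,::-1]
im[400:,:400]=cv2.resize(e['img'][150:270,190:440,::-1],(400,192))
im[400:,400:]=cv2.resize(d['img'][130:300,200:400,::-1],(400,340))[:192]
cv2.imwrite('pics/m5.png',im)
```

```text
t 9.85 p [0.4603 0.1187 0.367 ] azx 45.25 z [ 0.0114  0.0012 -0.9999] F [ 0.7  0.4 -0.9] gap 0.08514241531282164 q [0.11 0.15 1.77 0.   1.21 0.89]
```

View pics/m5.png

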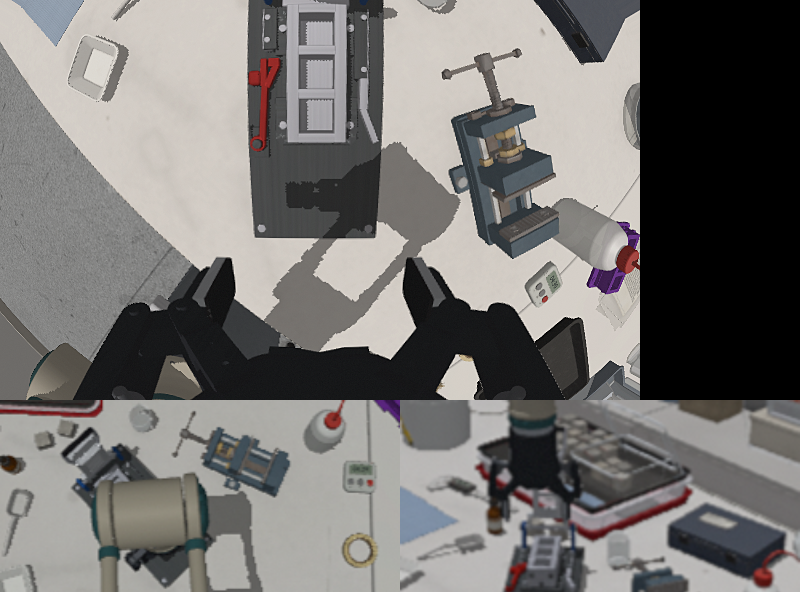

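Wrist view: the mould is home between the rails and the catch arm is straight with its barb in the notch, around (270,70). The wash bottle and amber bottle are standing. Next I find the hopper angle from the first top picture (bar centre at crop (190,93)), then check it in colour numerically.

Run:
```python
from h import *
from scipy.optimize import least_squares
c=dict(np.load('pics/top0.npz'));s=dict(np.load('pics/scene0.npz'))
o=np.array([.5365,.195]);th=np.radians(45.2);X=np.array([np.cos(th),np.sin(th)]);Y=np.array([-X[1],X[0]])
def bar(a,y=0):
    x=.082-.189*np.cos(a)+.014*np.sin(a); z=.09+.189*np.sin(a)+.014*np.cos(a)
    p=o+x*X+y*Y; return np.array([*p,z]),x
for (u,v) in [(190,93),(158+4,112),(218,70)]:
    px=np.array([185+(u+.5)/3.6-.5,150+(v+.5)/3.6-.5])
    r=least_squares(lambda k:proj(c,bar(k[0],k[1])[0])-px,[1.5,0]);print(px,np.degrees(r.x[0]),r.x[1],bar(*r.x),r.cost)
for a in (80,85,90,95,100,105): print(a,proj(c,bar(np.radians(a))[0]).round(1),proj(s,bar(np.radians(a))[0]).round(1),proj(s,bar(np.radians(a),.03)[0]).round(1),proj(s,bar(np.radians(a),-.03)[0]).round(1))
g=cv2.cvtColor(s['img'],cv2.COLOR_RGB2GRAY);print(g[150:205:2,258:296:2])
g=cv2.cvtColor(c['img'],cv2.COLOR_RGB2GRAY);print(g[164:192,226:252])
```

```text
[237.41666667 175.47222222] 89.59761379578735 0.0006640327812683723 (array([0.60273818, 0.26264461, 0.27909366]), np.float64(0.09467232543818738)) 6.866245319043687e-27
[229.63888889 180.75      ] 90.6768567159922 0.02414144504996132 (array([0.58858735, 0.28171323, 0.27882143]), np.float64(0.09823169967945963)) 7.472090494253424e-26
[245.19444444 169.08333333] 89.18786348530051 -0.024901650070692997 (array([0.61992574, 0.24367038, 0.27917945]), np.float64(0.09331971111019766)) 1.655976812239948e-26
80 [246.  184.1] [271.8 147.6] [263.  147.3] [280.6 147.8]
85 [241.6 179.4] [272.3 145.4] [263.6 145.2] [281.  145.7]
90 [237.3 174.9] [272.7 143.7] [264.1 143.4] [281.4 143.9]
95 [233.1 170.6] [273.2 142.3] [264.6 142.1] [281.7 142.6]
100 [229.2 166.5] [273.6 141.4] [265.1 141.2] [282.1 141.7]
105 [225.5 162.7] [274.1 141. ] [265.7 140.7] [282.5 141.2]
[[ 69  93  91  90  92  90  92  92  92  90  93  91  84  86  71  54  59  51
  130]
 [ 52  81  89  92  91  93  92  90  92  92  92  91  92  86  52  47  50  85
  128]
 [ 55  55  59  89  91  92  91  92  92  91  91  91  92  89  63  38  40  82
  10
[... 4381 characters left out ...]
47 166 160
  159 161 150 107  78  82  84  88]
 [165 167 157 117  81  65  87 141 165 121  84  84  95 148 146 171 172 160
  160 157 113  81  83  84  89  85]
 [167 167 170 158 119  78  64  88 125 106  84  95 145 155 161 164 162 159
  145 103  81  83  83  86  86  86]
 [169 168 168 169 160 117  81  65  61  72  72 140 135 156 166 162 158 134
   96  85  81  84  85  86  86  87]
 [168 168 167 168 170 159 130 103  93  87  78 122 143 150 160 159 129  94
   84  81  84  86  85  86  88  89]
 [168 169 168 168 167 169 173 177 161 139 118 196 187 127 140 126  83  81
   80  83  87  86  86  88  88  84]
 [171 169 170 169 170 170 170 171 172 177 176 165 112  70  74  75  73  74
   80  86  87  84  86  89  82  88]]
```

Run:
```python
from h import *
for n in('top0','top5'):
    g=cv2.cvtColor(np.load('pics/%s.npz'%n)['img'],cv2.COLOR_RGB2GRAY)[160:190,222:256];v,u=np.where(g<28);print(n,len(u),u.mean()+222,v.mean()+160)
```

```text
top0 60 238.11666666666667 175.73333333333332
top5 61 238.08196721311475 175.7377049180328
```

Call:
{"name": "apply_moves", "arguments": {
  "steps": [
    {"gripper":-1,"translation":[0,0,5],"dr":[0,0,10]},
    {"gripper":-1,"translation":[0,0,5],"dr":[0,0,10]},
    {"gripper":-1,"translation":[2,2,3.3],"dr":[0,0,10]},
    {"gripper":-1,"translation":[2,2,0],"dr":[0,0,10]},
    {"gripper":-1,"translation":[2,2,0],"dr":[0,0,10]},
    {"gripper":-1,"translation":[2,2,0],"dr":[0,0,10]},
    {"gripper":-1,"translation":[2,2,0],"dr":[0,0,10]},
    {"gripper":-1,"translation":[2,2,0],"dr":[0,0,10]},
    {"gripper":-1,"translation":[2.3,2.4,0],"dr":[0,0,10]},
    {"gripper":-1,"translation":[0,0,0],"dr":[0,0,0]}
  ]
}}

```text
clock: 11.25
ee_pos: [0.6036, 0.2646, 0.4912]
tool_rot: [0.38, 0.925, -0.002, -0.002]
force: [-0.8, -0.2, 0.1]
finger_gap: 0.0855
grip_force: 0.0
```

Run:
```python
from h import *
st();c=cap('wrist','w6')
th=np.radians(45.2);X=np.array([np.cos(th),np.sin(th)]);Y=np.array([-X[1],X[0]])
b=np.array([.603,.263])
for d in(-.0275,0,.0275): print(fproj(c,[*(b+d*Y),.279]).round(1))
p=fproj(c,[*b,.279]).astype(int)
g=cv2.cvtColor(c['img'],cv2.COLOR_RGB2GRAY)
print(p);print(g[p[1]-60:min(p[1]+100,400):5,p[0]-80:p[0]+81:5])
```

```text
t 11.25 p [0.6036 0.2646 0.4912] azx 135.37 z [-0.0051 -0.0012 -1.    ] F [-0.8 -0.2  0.1] gap 0.08545562853325449 q [ 0.31  0.38  1.14  0.    1.63 -0.48]
[317.2 271. ]
[317.3 234.3]
[317.5 193.2]
[317 234]
[[ 82 102 156 ...  82 161 187]
 [ 87  87  93 ... 213 212 212]
 [ 92  94  94 ... 210 216  68]
 ...
 [214 216 216 ...  86  85  86]
 [216 216 215 ... 142  84  85]
 [216 216 215 ... 167 223  95]]
```

Run:
```python
from h import *
c=dict(np.load('pics/w6.npz'))
g=cv2.cvtColor(c['img'],cv2.COLOR_RGB2GRAY)
for v in range(160,300,10): print(v,' '.join('%3d'%x for x in g[v,262:374:3]))
```

```text
160  82 172 168 170 170 169 170 168 164  83  68  75 165 115  98 111 114 114 115 115 115 116 115 115 169 205 212 215 214 214 214 214 212 211 211 210 211 211
170  79 181 169 170 171 170 172 173 163 105  63 117 107  97 112 103 101 115 114 113 114 115 115 115 123 217 215 215 216 216 216 214 213 209 207 209 212 213
180 154 158 160 160 162 163 166 163 157 126 149 250 174 198 176 104 106  99 102 199 194 198 199 197 201 218 217 217 216 216 216 214 215 212 212 209 206 210
190  44  41  42  42  35  79  74  69 201 193 193 193 168 198 152  19  25  25  26  19 173 197 197 195 200 156 105 181 216 216 215 216 216 216 215 215 214 214
200  42  44  67  43  45  44  45  40 186 194 194 193 167 198 136  21  26  27  29  17 209 196 197 193 195 123 121 122 121 121 122 115 221 215 216 215 214 212
210 220 111 122 122 121 113 113 120 174 193 193 194 161 195 152  21  28  28  25  19 207 196 196 191 200 116 114 120 120 121 121 152 215 215 217 216 215 165
220 216 216 216 217 215 216 216 221 104 134 108 108  99 107  92  22  26  24  25  22 116 110 110 100 187 119 117 218 216 214 217 216 216 216 215 216 216 214
230 216 
[... 383 characters left out ...]
  11 135 130 132 129 178 183 178 190 218 215 216 216 215 214 214 213 215 217
260 216 211 116 215 162 120 122 123 121 122 121 121 121 122 114  16  14  17  12   0 224 195 187 187 182 212 225 215 215 216 215 216 216 214 216 217 216 216
270 198  74 109 116 118  83 102 216 219 133 105 117 119 120 118  11  16  14  15   0 225 217 214 215 216 213 215 215 216 215 215 216 217 216 215 214 214 215
280 212 212 214 214 214 179  70 219 216 216 216 215 215 215 215 216 218 221 218 216 216 217 216 217 215 215 215 216 214 215 215 216 216 216 214 216 218 213
290 212 213 215 214 214 215 215 167  90 204 213 214 215 216 215 215 215 216 216 216 216 215 216 216 214 216 216 216 216 216 216 217 228  45  41  41  40  45
```

The bar sits 2 mm toward -X of my estimate. Descending onto it.

Call:
{"name": "apply_moves", "arguments": {
  "steps": [
    {"gripper":-1,"translation":[-0.2,-0.3,-2.5],"dr":[0,0,0]},
    {"gripper":-1,"translation":[0,0,-3],"dr":[0,0,0]},
    {"gripper":-1,"translation":[0,0,0],"dr":[0,0,0]},
    {"gripper":1,"translation":[0,0,0],"dr":[0,0,0]},
    {"gripper":1,"translation":[0,0,0],"dr":[0,0,0]},
    {"gripper":1,"translation":[0,0,0],"dr":[0,0,0]},
    {"gripper":1,"translation":[0,0,0],"dr":[0,0,0]},
    {"gripper":1,"translation":[0,0,0],"dr":[0,0,0]},
    {"gripper":1,"translation":[0,0,0],"dr":[0,0,0]}
  ]
}}

```text
clock: 12.42
ee_pos: [0.6, 0.2599, 0.4409]
tool_rot: [0.38, 0.925, 0.0, 0.001]
force: [-0.1, -0.0, 3.9]
finger_gap: 0.0078
grip_force: 58.6
```

Run:
```python
from h import *
st()
p=sensors.sense()['ee_pos']
a0=np.radians(90);P=lambda a:(-.189*np.cos(a)+.014*np.sin(a),.189*np.sin(a)+.014*np.cos(a))
x0,z0=P(a0);pr=(0,0)
for a in list(range(82,-1,-8))+[0,-1]:
    x,z=P(np.radians(a));d=(x-x0)*100*.7046,(x-x0)*100*.7096,(z-z0)*100
    print(a,np.round(d,2));x0,z0=x,z
```

```text
t 12.425 p [0.6    0.2599 0.4409] azx 135.27 z [ 1.3e-03  5.0e-04 -1.0e+00] F [-0.1 -0.   3.9] gap 0.007767132597415035 q [ 0.3   0.38  1.26  0.    1.5  -0.49]
82 [-1.86 -1.88  0.01]
74 [-1.85 -1.86 -0.36]
66 [-1.79 -1.81 -0.72]
58 [-1.71 -1.72 -1.07]
50 [-1.58 -1.6  -1.39]
42 [-1.43 -1.44 -1.69]
34 [-1.25 -1.26 -1.96]
26 [-1.05 -1.06 -2.19]
18 [-0.82 -0.83 -2.37]
10 [-0.58 -0.59 -2.51]
2 [-0.33 -0.33 -2.6 ]
0 [-0.04 -0.04 -0.66]
-1 [-0.02 -0.02 -0.33]
```

Call:
{"name": "apply_moves", "arguments": {
  "steps": [
    {"gripper":1,"translation":[-0.93,-0.94,0.05],"dr":[0,0,0]},
    {"gripper":1,"translation":[-0.93,-0.94,-0.04],"dr":[0,0,0]},
    {"gripper":1,"translation":[-0.92,-0.93,-0.14],"dr":[0,0,0]},
    {"gripper":1,"translation":[-0.93,-0.93,-0.22],"dr":[0,0,0]},
    {"gripper":1,"translation":[0,0,0],"dr":[0,0,0]}
  ]
}}

```text
clock: 13.05
ee_pos: [0.5612, 0.2209, 0.4368]
tool_rot: [0.381, 0.925, -0.002, -0.001]
force: [-2.4, -0.5, 4.9]
finger_gap: 0.0078
grip_force: 59.2
```

Call:
{"name": "apply_moves", "arguments": {
  "steps": [
    {"gripper":1,"translation":[-1.79,-1.81,-0.72],"dr":[0,0,0]},
    {"gripper":1,"translation":[-1.71,-1.72,-1.07],"dr":[0,0,0]},
    {"gripper":1,"translation":[-1.58,-1.6,-1.39],"dr":[0,0,0]},
    {"gripper":1,"translation":[-1.43,-1.44,-1.69],"dr":[0,0,0]},
    {"gripper":1,"translation":[0,0,0],"dr":[0,0,0]}
  ]
}}

```text
clock: 13.68
ee_pos: [0.4967, 0.1559, 0.3853]
tool_rot: [0.381, 0.925, -0.001, -0.002]
force: [1.6, 2.5, -6.2]
finger_gap: 0.0074
grip_force: 60.0
```

Call:
{"name": "apply_moves", "arguments": {
  "steps": [
    {"gripper":1,"translation":[-1.25,-1.26,-1.96],"dr":[0,0,0]},
    {"gripper":1,"translation":[-1.05,-1.06,-2.19],"dr":[0,0,0]},
    {"gripper":1,"translation":[-0.82,-0.83,-2.37],"dr":[0,0,0]},
    {"gripper":1,"translation":[-0.58,-0.59,-2.51],"dr":[0,0,0]},
    {"gripper":1,"translation":[0,0,0],"dr":[0,0,0]}
  ]
}}

```text
clock: 14.3
ee_pos: [0.4617, 0.1209, 0.2964]
tool_rot: [0.382, 0.924, 0.003, -0.001]
force: [5.1, 9.7, -4.3]
finger_gap: 0.0077
grip_force: 58.6
```

Call:
{"name": "apply_moves", "arguments": {
  "steps": [
    {"gripper":1,"translation":[0,0,-1.0],"dr":[0,0,0]},
    {"gripper":1,"translation":[0,0,-1.0],"dr":[0,0,0]},
    {"gripper":1,"translation":[0,0,-0.5],"dr":[0,0,0]},
    {"gripper":1,"translation":[0,0,0],"dr":[0,0,0]}
  ]
}}

```text
clock: 14.8
ee_pos: [0.4603, 0.1192, 0.2719]
tool_rot: [0.38, 0.925, -0.001, -0.001]
force: [-0.1, 3.8, -2.9]
finger_gap: 0.0075
grip_force: 58.4
```

Call:
{"name": "apply_moves", "arguments": {
  "steps": [
    {"gripper":1,"translation":[0,0,-0.4],"dr":[0,0,0]},
    {"gripper":1,"translation":[0,0,-0.2],"dr":[0,0,0]},
    {"gripper":1,"translation":[0,0,0],"dr":[0,0,0]}
  ]
}}

```text
clock: 15.18
ee_pos: [0.4599, 0.1192, 0.2711]
tool_rot: [0.38, 0.925, -0.0, 0.0]
force: [-11.3, 2.7, 34.2]
finger_gap: 0.0077
grip_force: 62.3
```

Call:
{"name": "apply_moves", "arguments": {
  "steps": [
    {"gripper":1,"translation":[0,0,0.5],"dr":[0,0,0]},
    {"gripper":1,"translation":[0,0,0],"dr":[0,0,0]}
  ]
}}

```text
clock: 15.42
ee_pos: [0.4601, 0.1192, 0.2719]
tool_rot: [0.38, 0.925, -0.0, -0.0]
force: [-2.5, 2.8, 1.2]
finger_gap: 0.0077
grip_force: 59.0
```

Run:
```python
from h import *
st();c=cap('wrist','w7');d=cap('scene','s7');e=cap('top','top7')
o=np.array([.5365,.195]);th=np.radians(45.2);X=np.array([np.cos(th),np.sin(th)]);Y=np.array([-X[1],X[0]])
w=lambda x,y,z:[*(o+x*X+y*Y),z+.04]
for n,q in dict(barL=(-.107,.0275,.064),barR=(-.107,-.0275,.064),hopTopFR=(-.07,-.027,.079),hopBotFL=(-.07,.027,.046),hopTopBR=(.054,-.027,.079),platefrontR=(-.065,-.038,.008),plateFL=(-.065,.038,.008),notchL=(0,.038,.008),deckFR=(-.164,-.065,0),hinge=(.082,-.03,.05)).items():
    print(n,'scene',proj(d,w(*q)).round(1),'top',proj(e,w(*q)).round(1),'wrist',fproj(c,w(*q)).round(1))
# mould after release, in w5: rays for body near-end top corners and catch shoulder
c=dict(np.load('pics/w5.npz'));g=cv2.cvtColor(c['img'],cv2.COLOR_RGB2GRAY)
print(fproj(c,w(-.058,.024,.046)),fproj(c,w(-.058,-.024,.046)))
print('col 318',g[125:160,318]);print('row 120',g[120,280:360:2])
hsv=cv2.cvtColor(c['img'],cv2.COLOR_RGB2HSV);m=(hsv[...,1]>150)&((hsv[...,0]<8)|(hsv[...,0]>172))&(hsv[...,2]>60)
for v in range(54,155,4):
    u=np.where(m[v,230:300])[0]
    if len(u):print(v,u.min()+230,u.max()+230)
```

```text
t 15.425 p [0.4601 0.1192 0.2719] azx 135.31 z [-1.2e-03 -3.0e-04 -1.0e+00] F [-2.5  2.8  1.2] gap 0.007706802587667992 q [ 0.11  0.25  1.91 -0.    0.98 -0.68]
barL scene [259.8 216.7] top [288.2 243.7] wrist [320.  220.1]
barR scene [276.4 217.2] top [301.9 230.5] wrist [319.5 311.5]
hopTopFR scene [277.2 207.7] top [292.8 221. ] wrist [390.4 326.8]
hopBotFL scene [261.4 215.7] top [280.1 234.9] wrist [388.7 208.3]
hopTopBR scene [280.2 190.3] top [263.8 190.7] wrist [565.8 302. ]
platefrontR scene [280.9 225. ] top [295.5 219.9] wrist [376.6 273.8]
plateFL scene [258.7 224.3] top [277.4 237.1] wrist [384.9 172.2]
notchL scene [260.9 214.6] top [262.9 221.9] wrist [473.9 174.5]
deckFR scene [286.7 243.2] top [324.1 237.2] wrist [248.2 295.7]
hinge scene [281.8 193.7] top [259.4 185.2] wrist [566.9 279.2]
[287.42772972 142.64974202] [346.6114503  142.69665599]
col 318 [167 167 167 169 179  93  75  87 141 178 169 165 161 160 161 165 160 124
  65  59  68  72  71  70  72  72  73  71  70  71  72  71  71  70  72]
row 120 [ 75  70  73  80 174 167 167 163 164 144  77  92  91  79 174 166 172 164
 167 169 164 166 167 165 163 170 119 133 167 162 161 159 161  95  35  35
  74  76  77  66]
58 269 278
62 261 279
66 260 279
70 260 276
74 249 276
78 249 274
82 249 272
86 261 270
90 261 267
94 261 266
98 261 266
102 261 266
106 261 266
110 260 266
114 260 266
118 260 266
122 260 266
126 260 266
130 260 266
134 259 265
138 252 265
142 250 265
146 251 264
150 254 260
```

Run:
```python
from h import *
th=np.radians(45.2);X=np.array([np.cos(th),np.sin(th)]);Y=np.array([-X[1],X[0]])
c=dict(np.load('pics/w5.npz'))
A=fray(c,279,57.5,.051)[:2];B=fray(c,318,142.2,.086)[:2];E=fray(c,318,129.3,.086)[:2]
print('shoulder-front',(A-B)@X,'lat',(A-B)@Y)
for n,lo,hi in(('w6',290,350),('w7',290,350)):
    c=dict(np.load('pics/%s.npz'%n));g=cv2.cvtColor(c['img'],cv2.COLOR_RGB2GRAY)
    if n=='w6':
        print('cam',-np.array(c['R']).T@c['t']);print(g[176:196,313],g[268:284,313])
    else:
        print('cam',-np.array(c['R']).T@c['t'])
        for v in range(176,330,4):print(v,' '.join('%3d'%x for x in g[v,296:410:3]))
```

```text
shoulder-front 0.07450797091570249 lat 0.03511608613217635
cam [0.54532335 0.32224366 0.45950501]
[156  84  91  98  99 110 137 156 166 190  83  10  27  31  25  29  28  26
  27  29] [ 15  16  14  16  17  16  15  14   9   0 128 194 221 215 214 213]
cam [0.40198664 0.17693408 0.24002188]
176  86  85  84  85  86  86  85  86  85  86  85  86  85  85  86  87  85  85  85  85  85  85  85  85  86  86  87  85  83  59  46  78  82  85  82  85  86  83
180  83  84  83  84  85  84  84  84  84  82  83  84  83  83  83  83  84  83  84  84  84  84  85  83  83  83  84  84  87  39  84  86  82 100 119  92  84  65
184  84  82  84  82  83  82  83  83  83  82  83  81  83  82  82  81  82  82  82  81  82  82  81  82  82  83  82  82  84  40  82 105  82  88  87  86  84  58
188  86  85  85  85  84  84  67  68  77  76  62  73  76  77  41  77  77  73  42  77  78  75  42  80  81  88  86  84  81  41  82  83  64  86  85  86  84  84
192  83  83  83  83  63  48  47  47  47  49  49  47  48  48  48  48  48  47  48  48  48  46  48  47  47  46  46  45  64  45  79  84  47  93 102 101 101 102
196  85  86  85  88  47  48  49  5
[... 4569 characters left out ...]
  26  27  26  28  28  27  29  28  27  28  28  28  27  38  38  34  33  31  32
316  28  27  26  27  21 155  20  16  11  37 126  21  28  28  29  28  26  28  26  27  26  26  28  28  26  25  26  29  29  27  28  28  27  37  38  38  38  32
320  28  27  27  27  23 142 132 132 116 233 245  17  26  29  27  27  27  27  27  28  30  26  28  28  29  27  28  27  29  28  28  26  52  39  38  37  38  39
324  28  26  28  41 130 133 131 121 230 226 232 230   0  26  28  30  28  27  29  28  26  26  31  29  30  29  26  28  29  29  30  29  28  31  51  40  37  38
328  27  26  28  59 133 125 228 227 226 226 226 226  99  28  26  28  28  27  28  26  28  27  28  28  28  29  29  26  30  30  29  29  27  29  27  41  27  29
```

Run:
```python
from h import *
th=np.radians(45.2);Y=np.array([-np.sin(th),np.cos(th)])
a=dict(np.load('pics/w6.npz'));b=dict(np.load('pics/w7.npz'))
def ends(c,u,v1,v2,z): return [fray(c,u,v,z)[:2]@Y for v in(v1,v2)]
for z in(.274,.279,.284): print(z,np.round(ends(a,313.5,186,278,z),4),np.diff(ends(a,313.5,186,278,z)))
for z in(.099,.104,.109,.114): print(z,np.round(ends(b,318,209,316.5,z),4),np.diff(ends(b,318,209,316.5,z)))
```

```text
0.274 [-0.2119 -0.2789] [-0.06701922]
0.279 [-0.2105 -0.2757] [-0.06521282]
0.284 [-0.2091 -0.2725] [-0.06340642]
0.099 [-0.212  -0.2786] [-0.06659902]
0.104 [-0.2102 -0.2744] [-0.06423772]
0.109 [-0.2084 -0.2703] [-0.06187642]
0.114 [-0.2066 -0.2661] [-0.05951511]
```

The bar's end positions match the lowered height (z≈0.103), so the hopper lies flat and the bar slid about 5 mm in the grip. I open only partly, because there is just 37 mm clear behind the bar, and then rise.

Call:
{"name": "apply_moves", "arguments": {
  "steps": [
    {"gripper":0.45,"translation":[0,0,0],"dr":[0,0,0]},
    {"gripper":0.45,"translation":[0,0,0],"dr":[0,0,0]},
    {"gripper":0.45,"translation":[0,0,0],"dr":[0,0,0]},
    {"gripper":0.45,"translation":[0,0,0.5],"dr":[0,0,0]},
    {"gripper":0.45,"translation":[0,0,2],"dr":[0,0,0]},
    {"gripper":0.45,"translation":[0,0,5],"dr":[0,0,0]},
    {"gripper":0.45,"translation":[0,0,5],"dr":[0,0,0]},
    {"gripper":0.45,"translation":[-1,-3,5],"dr":[0,0,0]},
    {"gripper":0.45,"translation":[-1,-3,3],"dr":[0,0,0]},
    {"gripper":0.45,"translation":[0,0,0],"dr":[0,0,0]}
  ]
}}

```text
clock: 16.82
ee_pos: [0.4406, 0.0581, 0.4797]
tool_rot: [0.382, 0.924, 0.001, 0.003]
force: [-0.2, 0.7, -0.7]
finger_gap: 0.0238
grip_force: 0.0
```

Run:
```python
from h import *
st();c=cap('wrist','w8')
o=np.array([.5365,.195]);th=np.radians(45.2);X=np.array([np.cos(th),np.sin(th)]);Y=np.array([-X[1],X[0]])
g=cv2.cvtColor(c['img'],cv2.COLOR_RGB2GRAY)
for a in(0,3):
    r=np.radians(a);x=.082-.189*np.cos(r)+.014*np.sin(r);z=.09+.189*np.sin(r)+.014*np.cos(r)
    print(a,[fproj(c,[*(o+x*X+(y-.003)*Y),z]).round(1) for y in(-.0325,.0325)])
p=fproj(c,[*(o-.107*X),.104]).astype(int)
for v in range(p[1]-50,p[1]+60,4):print(v,' '.join('%3d'%x for x in g[v,p[0]-30:p[0]+60:3]))
print(p)
```

```text
t 16.825 p [0.4406 0.0581 0.4797] azx 135.13 z [ 6.8e-03 -8.0e-04 -1.0e+00] F [-0.2  0.7 -0.7] gap 0.023781809712629488 q [-0.03  0.04  1.62 -0.    1.48 -0.81]
0 [array([367.2, 177.4]), array([369.2, 121. ])]
3 [array([369.4, 179.6]), array([371.6, 121.7])]
96  77  79  77  77  78  76  77  76  76  77  76  78  76  78  76  69  76  77  58  61  69  74  75  78  76  75  75  75  75  76
100  79  79  81  79  80  79  79  80  79  80  79  78  78  79  79  77  75  61  74  72  73  65  61  76  77  75  75  75  74  73
104  75  76  76  76  76  76  76  75  77  76  75  74  76  75  75  44  72  72  44  44  50  68  70  70  69  70  66  69  71  66
108  79  78  77  78  78  78  77  78  77  77  77  76  77  76  75  75  76  74  73  74  74  74  73  73  75  73  62  41  47  32
112  78  76  77  76  77  77  75  77  77  77  74  75  73  75  74  74  73  73  74  72  59  56  49  53  58  63  67  70  75  75
116  75  75  77  75  76  75  76  77  76  76 175 172 159 158 158 156 152 153 152 152  74  65  63 196 102  72  76  74  74 119
120  78  79  78  78  79  76  78  79  81  14  28  22 117 114 114 120 122 122 132 132 147 159 159 142
[... 1938 characters left out ...]
82  85  82  81  81  82  82  81  79  81  82  82  81  81  81  79  78  78
188 200 202 202 203 204 200 201 200 202 203 202 202 202 202 201 202 202 201 203 204 204 205 201 202 203 204 203 203 204 204
192 177 203 201 202 204 200 201 202 203 202 203 204 203 203 204 204 203 201 202 201 204 203 202 204 204 203 202 203 204 204
196 113 110 101 216 205 202 203 202 201 202 201 203 205 203 203 201 200 203 202 204 202 202 202 203 202 203 203 204 202 203
200 115 114 114 111 211 203 202 202 203 204 205 204 203 203 202 201 202 202 203 203 204 202 203 201 203 202 202 204 203 205
204 114 113 114 111 209 203 201 202 204 204 203 203 204 203 203 203 201 202 202 204 204 203 204 203 203 203 203 203 204 203
[368 146]
```

```bash
python3 -c "
from workcell import workorder
print(workorder.sign_off())"
```

```text
the job is handed in; nothing more can be done
None
```

The job is handed in: by my camera measurements the mould is home with the catch in its notch and the hopper lies flat on top; the gripper has let go, and I never went near either bottle (final hopper check was numeric, not by eye).

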